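# Shift the gated supply selector into its third slot

## Robot

A 6-joint arm with a two-finger parallel gripper is mounted at the origin on the work surface. World frame = base frame: x ahead of the robot, y to its left, z up, the work surface at z = 0. Lengths are in mm, angles in rad, forces in N, time in s.
With the tool pointing down it reaches from about 375 to 975 mm from the base axis. Payload 3.8 kg.
Tool frame: the origin (TCP) lies midway between the tips of the shut fingers; the grasp point (between the pads) lies 19 mm behind it; z points along the fingers, x is the direction in which the jaws open and shut, and the axes are right-handed (so a half turn about z gives the same grasp; the last joint's range is limited). The gripper opens to 85 mm and grips with 20 to 120 N. Pads are 22 mm wide; open, the fingers measure 114 mm over their backs; the gripper's body (76 mm by 85 mm) begins 54 mm behind the grasp point. The pads swing forward as they close: fully open they stand 13 mm farther back than shut.
Start: joints at [-1.292, 0.264, 1.604, -0, 1.274, -0.037], TCP at [209.634, -641.616, 231.28] pointing down, gripper open.
Joint ranges: [-2.63, 2.63], [-0.94, 2.18], [0.31, 2.57], [-1.31, 4.45], [0, 2.66], [-2.55, 2.55]. Speed limits (rad/s): [2.57, 2.57, 3.14, 3.14, 3.14, 3.14].

## Interface

Orientations are given as a unit quaternion [x, y, z, w].
In Python, from rig import arm gives the robot as it stands. The module is installed in compiled form; this text tells all that it offers.
- The arm moves only by the tool servo_tool, never from a script. Its argument "series" is a list that holds one entry, the list of rows, each a list of 5 numbers: the shift along the tool's x, y, z in cm, then the turn about the tool's z in degrees, then the closure, from 0 (fully open) to 1 (shut). In form: [[[x, y, z, roll, hand], ...]]. A call has 1 to 20 rows; each row is the pose to reach, as a shift and turn from the pose commanded when the call began, along the tool's axes at that moment; what a row does not reach only later rows make up. A row lasts 1/10 s, in which the tool goes at most 50 mm and 8.59 degrees, less where a joint would pass 70% of its speed; a pose out of reach is approached as far as the arm can. A call with a gripper value outside its range is refused whole. The fingers move at their own pace and stop on an object; "grip_force" is the grip in N (left out, the last holds). Time passes only in rows, so rows that repeat a pose let the fingers close. It gives the time, the measured TCP pose, the force and the opening at its end, in the units of the state.
- arm.get_state(): the state, without advancing time (a new reading comes with each control period).
- arm.capture(name): name is "scene" or "top"; returns a dict with "frame" (480x640x3 uint8, red, green, blue), "depth" (480x640 float32, mm along the optical axis (not along the pixel's ray), 0 where there is no reading), "fx", "fy", "cx", "cy" (pixels), "R" (3x3) and "t" (3): a world point X has camera coordinates R X + t. Camera axes: x right, y down, z forward; pixel columns grow to the right and rows downward; lengths in mm; the calibration is good to about 2 mm. A picture is of the moment at which its call begins.
- arm.close_job(): hands the job in, once; it reports no verdict.
The state is a dict: "clock": time; "joint_pos": joint angles; "joint_vel": joint speeds; "tau": joint torques, N m; "tcp_pos": TCP position; "ee_rot": TCP orientation; "contact_force": force on the tool from outside, world axes, zero at the start; "moment": the same for the moment, N m; "width": opening from 0.0 (shut) to 1.0 (fully open).
Only numpy, scipy, OpenCV 4.12 (cv2) and the standard library are available. Lean on these libraries where they do the work, as an engineer would, in place of code of your own. Each camera call takes 0.05 s, during which the arm holds its last target. There are 200 camera calls.

## Task

On the switchgear panel, shift the black selector lever from the first slot of its H-shaped gate (far left) to the third (far right, marked by three dots), pushing it with the fingertips: back to the level of the crossbar, across into the right leg, then forward, away from the robot, until it is fully home. Do not let it go into the fourth slot (near right) and do not force it against the gate. Only push the lever, never pinch it, leave the loose things around it where they are, and finish clear of everything.

Things in the scene. Friction and masses are not known exactly. Their poses are not given: they have to be found in the camera images.
- panel: fixed white panel plate, 300 x 460 x 4 mm, on the work surface; origin under its centre, x forward (away from the robot, give or take 0.3 rad), y left. At its centre a grey selector enclosure, 150 mm deep (x) by 130 mm wide (y), top plate at 106 mm. All else fixed is lower: ducts 54 mm high at y = +-205 mm, breakers up to 84 mm at y = 90 to 170 mm
- gate_centre (a point): centre of the H gate on the enclosure's top plate; axes as the panel's. Slots are 16 mm wide: left and right legs along x at y = +22 and -22 mm, ending at x = +-31 mm; crossbar along y at x = 0, its corners rounded by 5 mm. The rest is solid plate. Slots: 1 far left (one dot), 2 near left (two dots), 3 far right (three dots), 4 near right (four dots)
- slot3 (a point): far end of the third slot, at the plate's top face: 31 mm ahead and 22 mm to the right of gate_centre
- grip (a point): centre of the lever's black grip, an upright block 34 mm across its front, back, left and right flats (22 mm wide), from 36 mm below this point to 30 mm above it, then a small dome 6 mm high; z up along the lever. The 11 mm steel stem turns about a pivot 66 mm below gate_centre, 130 mm from this point, which moves about 44 mm either way and is 64 mm above gate_centre when upright
- lever_cross (a joint): sideways tilt of the lever, rad, -0.35 to 0.35: 0 upright, positive = leaning right (-y). In the left leg about -0.34, in the right leg about +0.34. The grip lies 130 mm x sin(value) x cos(lever) to the right of gate_centre. Stays where it is left; about 2 to 3 N at the grip moves it
- lever (a joint): forward tilt, rad, -0.36 to 0.36: 0 level with the crossbar, positive = forward (+x); 0.36 fully home in slot 1 or 3, -0.36 in slot 2 or 4. To cross it must be within about 0.04 of 0; the rounded corners guide it from about 0.1. The grip lies 130 mm x sin(value) ahead of gate_centre. Stays where left; 2 to 3 N at the grip moves it. Starts at 0.18 to 0.35, in slot 1
- screwdriver: loose screwdriver with a blue handle, 200 mm long, lying across the panel plate beyond the enclosure; leave alone. Origin at its middle, x along it
- breaker: loose white circuit breaker, 36 x 80 x 79 mm, standing on the panel plate right of the enclosure; leave alone. Origin at the centre of its underside
- jar: loose clear jar with a grey cap, 60 mm diameter, 85 mm tall, standing on the panel plate right of the enclosure, nearer the robot than the breaker; leave alone. Origin at the centre of its underside

How it is judged (in metres and radians):
On the way:
1. the lever has been pushed across along the crossbar into the right leg (value of joint lever_cross above 0.26 rad and value of joint lever below 0.2 rad).
At the end, for the whole second after the job is handed in: the lever is at rest in the third slot: forward tilt above 0.31 rad (of 0.36) and sideways tilt above 0.27 rad (of 0.35); screwdriver, breaker and jar are within 15 mm of where they began (value of joint lever above 0.31 rad and value of joint lever_cross above 0.27 rad and velocity of joint lever between -0.02 and 0.02 rad/s and distance of each of screwdriver, breaker, jar from where it was at the start of the episode below 0.015 m); the robot touches nothing.
It fails at once if the lever enters the fourth slot (leaning right by more than 0.2 rad and back by more than 0.2 rad) (value of joint lever_cross above 0.2 rad and value of joint lever below -0.2 rad).
It fails at once if the lever is forced through the solid plate between the slots (value of joint lever_cross between -0.15 and 0.15 rad and (value of joint lever above 0.13 rad or value of joint lever below -0.13 rad)).
It fails at once if the lever is forced against the gate or its stops with more than 60 N (contact force between the fingers and lever above 60 N).
It fails at once if the lever's grip is pinched between the fingers (opposite flats pressed at once with more than 2 N each) ((contact force between the fingers and lever_c1 above 2 N and contact force between the fingers and lever_c2 above 2 N) or (contact force between the fingers and lever_c3 above 2 N and contact force between the fingers and lever_c4 above 2 N)).
It fails at once if the screwdriver, the spare breaker or the jar is moved by more than 15 mm, lifted or knocked over (distance of any of screwdriver, breaker, jar from where it was at the start of the episode above 0.015 m).
It also fails if it takes over 61 s, if anything falls off the work surface, if the arm or the gripper's body presses on something with over 40 N, if the wrist force passes 120 N, or if a joint passes its speed limit or range.

## Working session

There is one attempt and no reset: what is moved stays moved. The work goes in short steps, Python scripts to look and compute and a tool call to move; the robot and the scene stay as the last step left them, time stands still between calls to the robot, and variables do not carry over. Pictures are saved under pics/ and viewed, about 8 in all and at most 12, crops included, and the job is handed in when it is done.

Besides the shell and the picture viewer there is one more tool, called after "Call:" in YAML: its name, and indented under it one key for each argument. servo_tool: Moves the arm, as the interface text tells. Its arguments: {"type":"object","properties":{"series":{"type":"array","items":{"type":"array","items":{"type":"array","items":{"type":"number"}}}},"grip_force":{"type":"number"}},"required":["series"]}

```bash
mkdir -p pics; python3 - <<'E'
from rig import arm
import cv2,numpy as np
s=arm.get_state();print(s)
for n in("scene","top"):
    c=arm.capture(n);cv2.imwrite(f"pics/{n}0.png",c["frame"][:,:,::-1]);np.savez(f"{n}0.npz",**c)
    print(n,c["fx"],c["cx"],c["cy"],c["R"],c["t"])
E
```

```text
{'clock': 0.0, 'joint_pos': array([-1.29188502e+00,  2.64751286e-01,  1.60537679e+00,  1.00101131e-05,
        1.27368928e+00, -3.68974003e-02]), 'joint_vel': array([ 0.0018412 ,  0.00018645, -0.00054025, -0.00087298, -0.00031527,
        0.00116716]), 'tau': array([-4.09441454e-04, -5.15105009e+01, -3.67319226e+01, -1.93283945e-04,
        1.28735075e-02, -3.60980451e-06]), 'tcp_pos': array([ 209.44745505, -640.91643058,  229.96176955]), 'ee_rot': array([ 8.09500114e-01, -5.87118666e-01, -8.72794913e-04, -6.89619326e-04]), 'contact_force': array([ 0.16733966, -0.2641575 , -0.19453932]), 'moment': array([ 0.01772471, -0.07267567,  0.0278665 ]), 'width': 1.0002908132399644}
scene 452.51706536968356 325.89016110380817 243.31348169089654 [[ 0.46537772  0.88494972  0.01695785]
 [ 0.69744729 -0.35484294 -0.62261847]
 [-0.54496867  0.30157997 -0.78234179]] [-244.75959888 -325.32941827 1047.56545885]
top 584.7992601104032 316.71537057054184 237.7764603231364 [[ 0.02110778 -0.99971605 -0.01105778]
 [-0.98762363 -0.0191306  -0.15567142]
 [ 0.15541568  0.01420681 -0.987747  ]] [-38.55616063 566.72375226 914.84784964]
```

View pics/scene0.png

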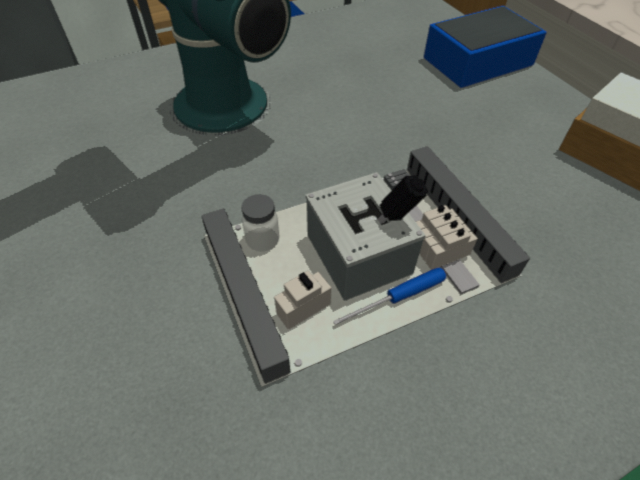

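View pics/top0.png

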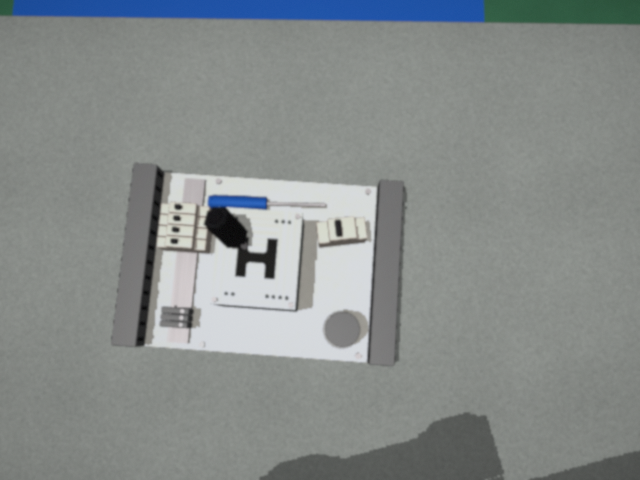

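The scene view shows the enclosure at about (365,220) with the lever at (403,197). In the top view the H gate is at about (256,258), the lever grip at (220,222), the jar at (342,328) and the loose breaker at (343,230). I'll enlarge the gate area.

```bash
python3 - <<'E'
import cv2
i=cv2.imread("pics/top0.png")[190:320,190:320];cv2.imwrite("pics/c1.png",cv2.resize(i,(598,598),interpolation=cv2.INTER_CUBIC)) # 4.6x
E
```

```text
(no output)
```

View pics/c1.png

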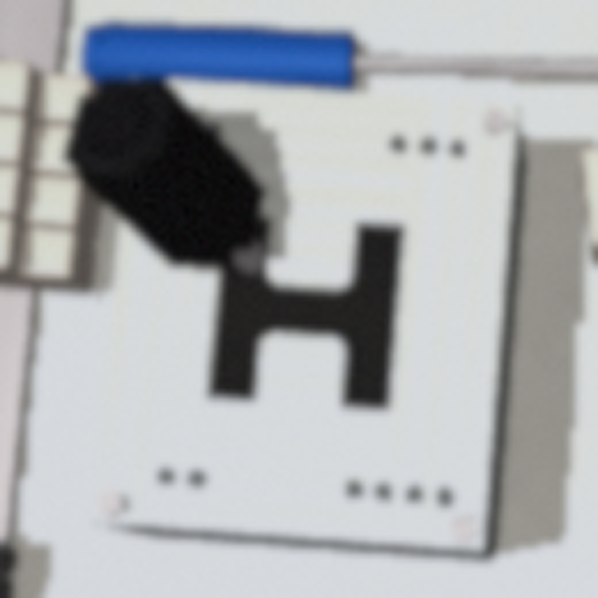

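The crop is at 4.6x. The right leg runs from (380,227) to (366,406), the left leg's near end is at (232,396), and the gate centre is at (306,311). The grip's dome is at about (122,125).

```bash
cat > h.py <<'E'
import numpy as np
def onplane(c,u,v,z):
    R,t=c["R"],c["t"]; d=R.T@np.array([(u-c["cx"])/c["fx"],(v-c["cy"])/c["fy"],1]); o=-R.T@t
    return o+d*(z-o[2])/d[2]
def dep(c,u,v):
    k=c["depth"][v-1:v+2,u-1:u+2];k=np.median(k[k>0]);R,t=c["R"],c["t"]
    return R.T@(np.array([(u-c["cx"])/c["fx"]*k,(v-c["cy"])/c["fy"]*k,k])-t)
E
python3 - <<'E'
from h import *
c=np.load("top0.npz")
px=lambda a,b:(190+(a+.5)/4.6-.5,190+(b+.5)/4.6-.5)
z=dep(c,270,290)[2];print("plate z",z,dep(c,290,240)[2])
P={k:onplane(c,*px(*v),106) for k,v in dict(rf=(380,227),rn=(366,406),ln=(232,395.5),g=(306,311)).items()}
print(P)
a=P['rf']-P['rn'];b=P['ln']-P['rn'];print(np.linalg.norm(a),np.linalg.norm(b),np.arctan2(a[1],a[0]),np.arctan2(-b[0],b[1]))
print("dome",dep(c,216,217),dep(c,222,223))
# black grip cloud from both cams
for n in("top","scene"):
    c=np.load(n+"0.npz");m=(c["frame"].max(2)<45)&(c["depth"]>0)
    v,u=np.nonzero(m);k=c["depth"][v,u]
    X=(np.c_[(u-c["cx"])/c["fx"]*k,(v-c["cy"])/c["fy"]*k,k]-c["t"])@c["R"]
    X=X[(X[:,2]>125)&(X[:,2]<260)&(np.abs(X[:,:2]-P['g'][:2]).max(1)<110)]
    print(n,len(X),X.min(0),X.max(0),X.mean(0))
    T=X[X[:,2]>X[:,2].max()-8];print(T.mean(0))
E
```

```text
plate z 106.31285760218705 103.9474600276484
{'rf': array([554.50582327,  40.23335675, 106.        ]), 'rn': array([494.66919601,  42.88587812, 106.        ]), 'ln': array([497.24931015,  87.3037753 , 106.        ]), 'g': array([525.82912557,  63.88015482, 106.        ])}
59.89539074080271 44.49276995747748 -0.044300390182416424 -0.058022065219663944
dome [570.79907436 111.91283585 191.64334427] [562.46941942 103.14560778 191.5759442 ]
top 1015 [537.14977797  78.11659865 130.03838642] [586.33812456 127.89152618 194.7494684 ] [559.92779913 100.94125628 170.80107078]
[567.89084035 109.27949128 189.75832233]
scene 1252 [540.67140678  74.0328426  125.37617216] [590.22961556 129.4673182  193.89631735] [571.06650815  95.36002726 166.18130833]
[570.62283647 105.12151864 189.0076813 ]
```

Call:
servo_tool:
  series:
    - [[-1,-1,-1,-1,1],[-3,-3.3,-2,-3.6,1],[-6,-6.5,-3,-7.2,1],[-9,-9.8,-3,-10.8,1],[-12.1,-13.1,-3,-14.5,1],[-15.1,-16.4,-3,-18.1,1],[-18.2,-19.6,-3,-21.8,1],[-21.2,-22.9,-3,-25.4,1],[-24.2,-26.2,-3,-29,1],[-27.3,-29.5,-3,-32.7,1],[-30.3,-32.7,-3,-36.3,1],[-33.3,-36,-3,-40,1],[-36.3,-39.3,-3,-43.6,1],[-39.4,-42.6,-3,-47.2,1],[-42.4,-45.8,-3,-50.8,1],[-45.5,-49.1,-3,-54.5,1],[-48.5,-52.4,-3,-58.1,1],[-52,-56.2,-3,-62.5,1],[-55.5,-60,-3,-66.5,1],[-57.5,-62.2,-3,-69,1]]

```text
clock: 2.1
tcp_pos: [622.6, 102.0, 261.9]
ee_rot: [1.0, -0.023, 0.0, -0.001]
contact_force: [-0.3, 0.2, 0.8]
width: 0.0
```

```bash
cat >> h.py <<'E'
from scipy.spatial.transform import Rotation as Ro
G=np.array([525.8,63.9,106.]);Y=-0.052;EX=np.array([np.cos(Y),np.sin(Y),0]);EY=np.array([-np.sin(Y),np.cos(Y),0])
def st():
    from rig import arm
    s=arm.get_state();r=Ro.from_quat(s["ee_rot"]).as_matrix();d=s["tcp_pos"]-G
    print("t",round(s["clock"],2),"panel xyz",np.round([d@EX,d@EY,s["tcp_pos"][2]],1),"xaxis yaw rel",np.round(np.degrees(np.arctan2(r[1,0],r[0,0])-Y),1),"F",np.round(s["contact_force"],1),"w",round(s["width"],2))
def grip(name="scene",save=None):
    from rig import arm
    import cv2
    c=arm.capture(name)
    if save: cv2.imwrite(save,c["frame"][:,:,::-1])
    m=(c["frame"].max(2)<45)&(c["depth"]>0)
    v,u=np.nonzero(m);k=c["depth"][v,u]
    X=(np.c_[(u-c["cx"])/c["fx"]*k,(v-c["cy"])/c["fy"]*k,k]-c["t"])@c["R"]-G
    X=np.c_[X@EX,X@EY,X[:,2]+106]
    X=X[(X[:,2]>125)&(X[:,2]<210)&(np.abs(X[:,:2]).max(1)<110)]
    print(name,len(X),np.round([X.min(0),X.max(0)],0).tolist())
    for a in range(130,206,10):
        T=X[(X[:,2]>a)&(X[:,2]<=a+10)]
        if len(T)>8: print(a,len(T),np.round(np.percentile(T,[3,97],axis=0)[:,:2],0).tolist())
E
python3 -c "
from h import *
st();grip('scene','pics/s1.png')"
```

```text
t 2.1 panel xyz [ 94.7  43.1 261.9] xaxis yaw rel 0.4 F [-0.3  0.2  0.8] w 0.0
scene 1237 [[14.0, 12.0, 126.0], [62.0, 69.0, 193.0]]
130 125 [[21.0, 13.0], [48.0, 37.0]]
140 145 [[21.0, 16.0], [52.0, 42.0]]
150 155 [[24.0, 20.0], [54.0, 46.0]]
160 174 [[22.0, 23.0], [57.0, 49.0]]
170 214 [[27.0, 27.0], [60.0, 65.0]]
180 319 [[29.0, 31.0], [60.0, 61.0]]
190 75 [[29.0, 34.0], [50.0, 52.0]]
```

View pics/s1.png

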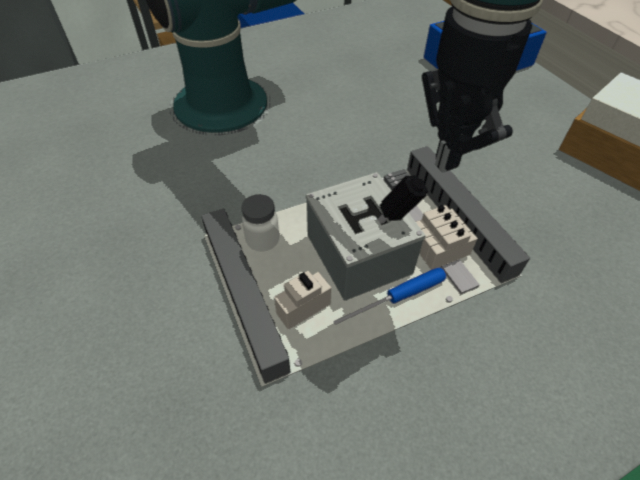

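Call:
servo_tool:
  series:
    - [[0,0,3,-0.4,1],[0,0,6,-0.4,1],[0,0,9,-0.4,1],[0,0,11,-0.4,1],[-0.5,0,11,-0.4,1],[-1,0,11,-0.4,1],[-1.5,0,11,-0.4,1],[-2,0,11,-0.4,1],[-2.5,0,11,-0.4,1],[-3,0,11,-0.4,1],[-3.5,0,11,-0.4,1],[-3.5,0,11,-0.4,1],[-3.5,0,11,-0.4,1]]

```text
clock: 3.45
tcp_pos: [587.2, 99.9, 151.3]
ee_rot: [1.0, -0.022, -0.0, 0.0]
contact_force: [1.6, -0.0, 1.6]
width: -0.002
```

```bash
python3 -c "
from h import *
st();grip('scene','pics/s2.png')"
```

```text
t 3.45 panel xyz [ 59.4  39.1 151.3] xaxis yaw rel 0.5 F [ 1.6 -0.   1.6] w -0.0
scene 1205 [[7.0, 13.0, 126.0], [98.0, 52.0, 210.0]]
130 114 [[14.0, 14.0], [38.0, 39.0]]
140 134 [[11.0, 16.0], [39.0, 37.0]]
150 130 [[14.0, 19.0], [41.0, 35.0]]
160 178 [[15.0, 23.0], [73.0, 42.0]]
170 166 [[16.0, 27.0], [73.0, 41.0]]
180 102 [[18.0, 28.0], [73.0, 35.0]]
190 100 [[33.0, 26.0], [87.0, 33.0]]
200 264 [[29.0, 26.0], [92.0, 48.0]]
```

Call:
servo_tool:
  series:
    - [[-0.5,0,0,0,1],[-1,0,0,0,1],[-1.5,0,0,0,1],[-2,0,0,0,1],[-2.4,0,0,0,1],[-2.7,0,0,0,1],[-2.7,0,0,0,1],[-2.7,0,0,0,1],[-2.7,0,0,0,1]]

```text
clock: 4.4
tcp_pos: [562.9, 102.5, 154.7]
ee_rot: [1.0, -0.022, 0.003, -0.001]
contact_force: [2.0, 3.6, 11.9]
width: -0.003
```

```bash
python3 -c "
from h import *
st();grip('scene','pics/s2.png');grip('top','pics/t2.png')
import cv2
a=cv2.imread('pics/s2.png')[120:270,300:500];b=cv2.imread('pics/t2.png')[170:320,170:370]
cv2.imwrite('pics/c2.png',cv2.resize(cv2.hconcat([a,b]),(800,300),interpolation=cv2.INTER_CUBIC))"
```

```text
t 4.4 panel xyz [ 35.1  40.5 154.7] xaxis yaw rel 0.5 F [ 2.   3.6 11.9] w -0.0
scene 1079 [[-6.0, 14.0, 127.0], [68.0, 51.0, 210.0]]
130 104 [[-3.0, 15.0], [21.0, 40.0]]
140 128 [[-5.0, 16.0], [21.0, 36.0]]
150 120 [[-4.0, 20.0], [26.0, 34.0]]
160 145 [[-4.0, 23.0], [49.0, 43.0]]
170 158 [[-3.0, 27.0], [49.0, 44.0]]
180 116 [[-4.0, 30.0], [49.0, 38.0]]
190 60 [[6.0, 27.0], [49.0, 35.0]]
200 239 [[8.0, 27.0], [65.0, 49.0]]
top 296 [[-14.0, 16.0, 131.0], [19.0, 34.0, 177.0]]
130 51 [[-13.0, 16.0], [19.0, 25.0]]
140 73 [[-14.0, 18.0], [14.0, 28.0]]
150 78 [[-13.0, 22.0], [16.0, 32.0]]
160 64 [[-7.0, 25.0], [14.0, 31.0]]
170 30 [[-5.0, 29.0], [14.0, 32.0]]
```

View pics/c2.png

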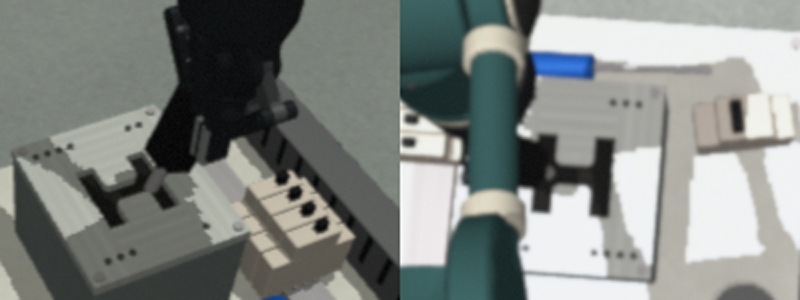

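The crop shows the lever held upright near crossbar level (stem at about (155,180) in the left half), with the fingers beyond it. There is an unexpected upward force of 12 N. I'll back off and look without the arm in the way.

Call:
servo_tool:
  series:
    - [[1,0,0,0,1],[2,0,0,0,1],[4,0,0,0,1],[6,0,-3,0,1],[6,0,-7,0,1],[6,-4,-11,0,1],[6,-8,-11,0,1],[6,-12,-11,0,1],[6,-12,-11,0,1]]

```text
clock: 5.4
tcp_pos: [624.2, 222.6, 260.3]
ee_rot: [1.0, -0.02, -0.001, -0.001]
contact_force: [0.7, -0.1, -0.5]
width: -0.003
```

```bash
python3 -c "
from h import *
st();grip('scene','pics/s3.png');grip('top','pics/t3.png')
import cv2
a=cv2.imread('pics/s3.png')[120:270,300:500];b=cv2.imread('pics/t3.png')[170:320,170:370]
cv2.imwrite('pics/c3.png',cv2.resize(cv2.hconcat([a,b]),(800,300),interpolation=cv2.INTER_CUBIC))"
```

```text
t 5.4 panel xyz [ 90.  163.6 260.3] xaxis yaw rel 0.7 F [ 0.7 -0.1 -0.5] w -0.0
scene 1257 [[1.0, 13.0, 125.0], [40.0, 68.0, 197.0]]
130 116 [[9.0, 14.0], [33.0, 41.0]]
140 147 [[7.0, 16.0], [34.0, 44.0]]
150 157 [[8.0, 20.0], [36.0, 46.0]]
160 169 [[8.0, 23.0], [37.0, 51.0]]
170 180 [[11.0, 27.0], [39.0, 57.0]]
180 247 [[10.0, 31.0], [40.0, 67.0]]
190 227 [[9.0, 34.0], [33.0, 58.0]]
top 977 [[-3.0, 16.0, 130.0], [37.0, 67.0, 199.0]]
130 61 [[-3.0, 16.0], [23.0, 41.0]]
140 93 [[-2.0, 19.0], [25.0, 41.0]]
150 98 [[-1.0, 22.0], [26.0, 45.0]]
160 107 [[1.0, 26.0], [28.0, 49.0]]
170 97 [[2.0, 30.0], [28.0, 56.0]]
180 202 [[4.0, 33.0], [36.0, 66.0]]
190 319 [[6.0, 37.0], [32.0, 62.0]]
```

View pics/c3.png

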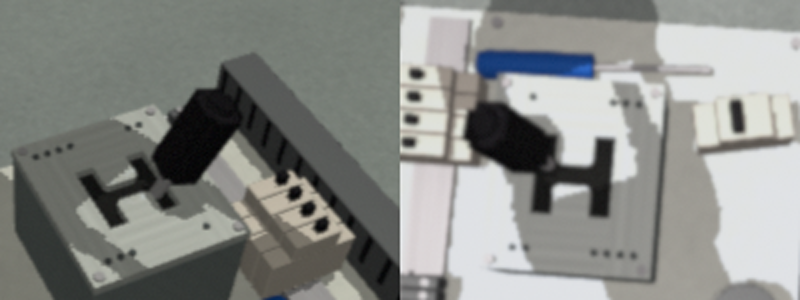

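The lever stayed at about 0.14 rad. The upward force suggests the gripper linkage touched the lever's top and dragged it forward on retreat. I'll push again with the tips about 20 mm higher.

Call:
servo_tool:
  series:
    - [[0,4,0,0.7,1],[0,8,0,0.7,1],[0,11.6,0,0.7,1],[0,11.6,3,0.7,1],[0,11.6,6,0.7,1],[0,11.6,8.8,0.7,1],[-1.5,11.6,8.8,0.7,1],[-3,11.6,8.8,0.7,1],[-3.6,11.6,8.8,0.7,1],[-4.1,11.6,8.8,0.7,1],[-4.6,11.6,8.8,0.7,1],[-5.1,11.6,8.8,0.7,1],[-5.5,11.6,8.8,0.7,1],[-5.8,11.6,8.8,0.7,1],[-5.9,11.6,8.8,0.7,1],[-5.9,11.6,8.8,0.7,1],[-5.9,11.6,8.8,0.7,1]]

```text
clock: 7.2
tcp_pos: [561.5, 105.1, 173.2]
ee_rot: [1.0, -0.028, -0.0, 0.0]
contact_force: [1.5, 0.4, 0.5]
width: 0.0
```

```bash
python3 -c "
from h import *
st();grip('scene')"
```

```text
t 7.2 panel xyz [ 33.5  43.  173.2] xaxis yaw rel -0.2 F [1.5 0.4 0.5] w 0.0
scene 1031 [[-12.0, 14.0, 126.0], [49.0, 55.0, 210.0]]
130 104 [[-1.0, 15.0], [21.0, 41.0]]
140 155 [[-4.0, 16.0], [21.0, 46.0]]
150 147 [[-4.0, 20.0], [21.0, 45.0]]
160 126 [[-4.0, 23.0], [21.0, 38.0]]
170 116 [[-5.0, 27.0], [32.0, 37.0]]
180 149 [[-5.0, 31.0], [48.0, 47.0]]
190 188 [[-10.0, 33.0], [48.0, 49.0]]
200 39 [[21.0, 32.0], [48.0, 39.0]]
```

Call:
servo_tool:
  series:
    - [[0.5,0,0,0,1],[1.5,0,0,0,1],[3.5,0,0,0,1],[3.5,-3,0,0,1],[3.5,-6,0,0,1],[0,-6,0,0,1],[-3.2,-6,0,0,1],[-3.2,-6,0,0,1]]

```text
clock: 8.05
tcp_pos: [529.2, 166.9, 171.6]
ee_rot: [1.0, -0.027, -0.003, 0.001]
contact_force: [0.3, -0.4, 0.9]
width: 0.004
```

```bash
python3 -c "
from h import *
st();grip('scene','pics/s4.png');grip('top','pics/t4.png')
import cv2
a=cv2.imread('pics/s4.png')[120:270,300:500];b=cv2.imread('pics/t4.png')[170:320,170:370]
cv2.imwrite('pics/c4.png',cv2.resize(cv2.hconcat([a,b]),(800,300),interpolation=cv2.INTER_CUBIC))"
```

```text
t 8.05 panel xyz [ -2.  103.  171.6] xaxis yaw rel -0.1 F [ 0.3 -0.4  0.9] w 0.0
scene 1404 [[-13.0, 14.0, 127.0], [23.0, 110.0, 210.0]]
130 108 [[-3.0, 15.0], [21.0, 42.0]]
140 156 [[-4.0, 16.0], [21.0, 46.0]]
150 162 [[-4.0, 20.0], [21.0, 50.0]]
160 166 [[-4.0, 24.0], [21.0, 52.0]]
170 179 [[-4.0, 27.0], [21.0, 81.0]]
180 281 [[-5.0, 31.0], [21.0, 107.0]]
190 307 [[-9.0, 35.0], [19.0, 105.0]]
200 34 [[-2.0, 92.0], [13.0, 104.0]]
top 932 [[-15.0, 16.0, 130.0], [19.0, 100.0, 209.0]]
130 49 [[-14.0, 17.0], [18.0, 25.0]]
140 79 [[-14.0, 19.0], [16.0, 36.0]]
150 89 [[-14.0, 22.0], [16.0, 40.0]]
160 85 [[-14.0, 26.0], [16.0, 43.0]]
170 96 [[-14.0, 29.0], [17.0, 49.0]]
180 171 [[-14.0, 33.0], [17.0, 67.0]]
190 353 [[-12.0, 37.0], [15.0, 63.0]]
200 10 [[-13.0, 63.0], [0.0, 100.0]]
```

View pics/c4.png

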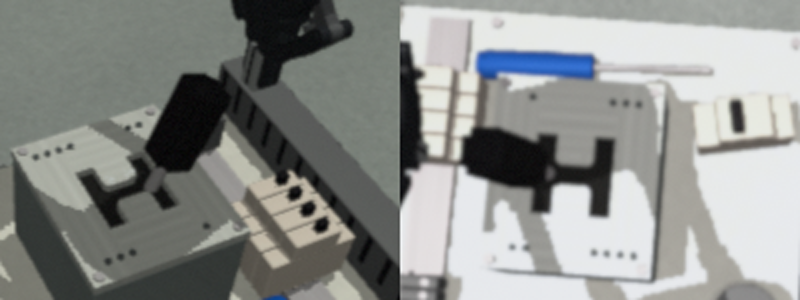

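The lever now stands level with the crossbar: the top view gives an x extent of -14 to 17 mm with no slope, and the lever runs out at (505,158). The fingers wait on its left, so I'll push it across.

Call:
servo_tool:
  series:
    - [[0.3,1,0,0,1],[0.3,2,0,0,1],[0.3,2.6,0,0,1],[0.3,3.1,0,0,1],[0.3,3.6,0,0,1],[0.3,4.1,0,0,1],[0.3,4.6,0,0,1],[0.3,5.1,0,0,1],[0.3,5.6,0,0,1],[0.3,6.1,0,0,1],[0.3,6.6,0,0,1],[0.3,7.1,0,0,1],[0.3,7.5,0,0,1],[0.3,7.5,0,0,1]]

```text
clock: 9.55
tcp_pos: [531.5, 90.9, 173.1]
ee_rot: [1.0, -0.028, -0.0, 0.0]
contact_force: [0.4, 1.4, 0.6]
width: -0.005
```

```bash
python3 -c "
from h import *
st();grip('scene')"
```

```text
t 9.55 panel xyz [  4.3  27.3 173.1] xaxis yaw rel -0.3 F [0.4 1.4 0.6] w -0.01
scene 1361 [[-13.0, -19.0, 132.0], [22.0, 34.0, 209.0]]
130 63 [[2.0, -18.0], [21.0, 8.0]]
140 128 [[-3.0, -18.0], [21.0, 9.0]]
150 119 [[-2.0, -18.0], [21.0, 9.0]]
160 130 [[-2.0, -18.0], [21.0, 10.0]]
170 127 [[-2.0, -18.0], [21.0, 9.0]]
180 207 [[-2.0, -18.0], [21.0, 31.0]]
190 373 [[-11.0, -17.0], [21.0, 30.0]]
200 214 [[-8.0, -12.0], [19.0, 23.0]]
```

Call:
servo_tool:
  series:
    - [[-0.2,0.5,0,0,1],[-0.2,1,0,0,1],[-0.2,1.5,0,0,1],[-0.2,2,0,0,1],[-0.2,2.5,0,0,1],[-0.2,3,0,0,1],[-0.2,3.5,0,0,1],[-0.2,4,0,0,1],[-0.2,4.3,0,0,1],[-0.2,4.3,0,0,1],[-0.2,4.3,0,0,1]]

```text
clock: 10.7
tcp_pos: [527.1, 48.5, 173.2]
ee_rot: [1.0, -0.028, -0.0, 0.0]
contact_force: [-0.9, -0.0, -0.1]
width: -0.001
```

```bash
python3 -c "
from h import *
st();grip('scene')"
```

```text
t 10.7 panel xyz [  2.1 -15.3 173.2] xaxis yaw rel -0.2 F [-0.9 -0.  -0.1] w -0.0
scene 1205 [[-13.0, -65.0, 126.0], [22.0, -9.0, 209.0]]
130 87 [[13.0, -49.0], [21.0, -18.0]]
140 102 [[13.0, -52.0], [21.0, -19.0]]
150 107 [[11.0, -56.0], [21.0, -22.0]]
160 104 [[13.0, -58.0], [21.0, -25.0]]
170 116 [[9.0, -61.0], [21.0, -28.0]]
180 244 [[-7.0, -64.0], [21.0, -12.0]]
190 404 [[-10.0, -58.0], [21.0, -13.0]]
200 30 [[2.0, -45.0], [17.0, -16.0]]
```

Call:
servo_tool:
  series:
    - [[0,0.1,0,0,1],[0,0.2,0,0,1],[0,0.2,0,0,1],[0,-1,0,0,1],[0,-3,0,0,1],[-3,-3,0,0,1],[-6.5,-3,0,0,1],[-6.5,0,0.8,0,1],[-6.5,3.1,0.8,0,1],[-6.5,3.1,0.8,0,1]]

```text
clock: 11.75
tcp_pos: [460.2, 19.9, 165.2]
ee_rot: [1.0, -0.029, -0.0, 0.001]
contact_force: [0.2, 0.5, 0.7]
width: -0.001
```

```bash
python3 -c "
from h import *
st();grip('scene','pics/s5.png');grip('top','pics/t5.png')
import cv2
a=cv2.imread('pics/s5.png')[120:270,300:500];b=cv2.imread('pics/t5.png')[170:320,170:370]
cv2.imwrite('pics/c5.png',cv2.resize(cv2.hconcat([a,b]),(800,300),interpolation=cv2.INTER_CUBIC))"
```

```text
t 11.75 panel xyz [-63.2 -47.3 165.2] xaxis yaw rel -0.3 F [0.2 0.5 0.7] w -0.0
scene 1200 [[-69.0, -66.0, 127.0], [22.0, -16.0, 210.0]]
130 88 [[13.0, -49.0], [21.0, -18.0]]
140 94 [[13.0, -53.0], [21.0, -20.0]]
150 104 [[13.0, -56.0], [21.0, -23.0]]
160 109 [[11.0, -59.0], [21.0, -25.0]]
170 151 [[-52.0, -62.0], [21.0, -29.0]]
180 244 [[-51.0, -65.0], [22.0, -34.0]]
190 370 [[-50.0, -59.0], [21.0, -35.0]]
200 25 [[-67.0, -61.0], [7.0, -40.0]]Traceback (most recent call last):
  File "<string>", line 3, in <module>
    st();grip('scene','pics/s5.png');grip('top','pics/t5.png')
                                     ~~~~^^^^^^^^^^^^^^^^^^^^^
  File "h.py", line 24, in grip
    print(name,len(X),np.round([X.min(0),X.max(0)],0).tolist())
                                ~~~~~^^^
    return umr_minimum(a, axis, None, out, keepdims, initial, where)
ValueError: zero-size array to reduction operation minimum which has no identity
```

The lever is in the right leg at about 0.32 rad sideways and about 0 forward. The fingers are behind it, so I'll push forward.

Call:
servo_tool:
  series:
    - [[1.5,0,0,0,1],[2.5,0,0,0,1],[3,0,0,0,1],[3.5,0,0,0,1],[4,0,0,0,1],[4.5,0,0,0,1],[5,0,0,0,1],[5.5,0,0,0,1],[6,0,0,0,1],[6.5,0,0,0,1],[7,0,0,0,1],[7.3,0,0,0,1],[7.3,0,0,0,1],[7.3,0,0,0,1]]

```text
clock: 13.25
tcp_pos: [534.7, 17.6, 165.8]
ee_rot: [1.0, -0.028, 0.001, -0.0]
contact_force: [-0.2, -0.5, 0.4]
width: 0.0
```

```bash
python3 -c "
from h import *
st();grip('scene')"
```

```text
t 13.25 panel xyz [ 11.3 -45.8 165.8] xaxis yaw rel -0.2 F [-0.2 -0.5  0.4] w 0.0
scene 951 [[6.0, -66.0, 125.0], [62.0, -16.0, 210.0]]
130 53 [[39.0, -51.0], [50.0, -17.0]]
140 59 [[41.0, -54.0], [53.0, -21.0]]
150 69 [[42.0, -58.0], [55.0, -24.0]]
160 67 [[47.0, -62.0], [59.0, -27.0]]
170 107 [[45.0, -65.0], [61.0, -30.0]]
180 387 [[24.0, -64.0], [61.0, -35.0]]
190 172 [[19.0, -56.0], [52.0, -36.0]]
200 19 [[7.0, -58.0], [26.0, -47.0]]
```

Call:
servo_tool:
  series:
    - [[0.2,0,0,0,1],[0.4,0,0,0,1],[0.6,0,0,0,1],[0.7,0,0,0,1],[0.7,0,0,0,1]]

```text
clock: 13.8
tcp_pos: [540.7, 17.1, 165.2]
ee_rot: [1.0, -0.028, -0.0, -0.0]
contact_force: [-0.3, 1.1, -0.2]
width: -0.002
```

```bash
python3 -c "
from h import *
st();grip('scene')"
```

```text
t 13.8 panel xyz [ 17.3 -46.  165.2] xaxis yaw rel -0.2 F [-0.3  1.1 -0.2] w -0.0
scene 922 [[12.0, -66.0, 125.0], [68.0, -17.0, 210.0]]
130 44 [[45.0, -52.0], [55.0, -19.0]]
140 49 [[45.0, -55.0], [58.0, -22.0]]
150 59 [[46.0, -58.0], [61.0, -24.0]]
160 64 [[49.0, -62.0], [64.0, -28.0]]
170 155 [[49.0, -65.0], [67.0, -31.0]]
180 417 [[30.0, -63.0], [65.0, -35.0]]
190 91 [[19.0, -57.0], [53.0, -36.0]]
200 24 [[13.0, -59.0], [35.0, -47.0]]
```

Call:
servo_tool:
  series:
    - [[0.1,0,0,0,1],[0.2,0,0,0,1],[0.3,0,0,0,1],[0.3,0,0,0,1]]

```text
clock: 14.25
tcp_pos: [543.8, 16.8, 165.3]
ee_rot: [1.0, -0.028, 0.0, 0.0]
contact_force: [-1.6, 0.2, -0.4]
width: 0.0
```

```bash
python3 -c "
from h import *
st();grip('scene')"
```

```text
t 14.25 panel xyz [ 20.4 -46.1 165.3] xaxis yaw rel -0.2 F [-1.6  0.2 -0.4] w 0.0
scene 907 [[14.0, -65.0, 125.0], [71.0, -16.0, 210.0]]
130 41 [[47.0, -51.0], [57.0, -18.0]]
140 52 [[44.0, -56.0], [61.0, -21.0]]
150 55 [[48.0, -58.0], [64.0, -24.0]]
160 55 [[49.0, -62.0], [68.0, -30.0]]
170 176 [[49.0, -64.0], [70.0, -32.0]]
180 430 [[33.0, -61.0], [66.0, -34.0]]
190 53 [[22.0, -57.0], [56.0, -40.0]]
200 26 [[14.0, -59.0], [46.0, -49.0]]
```

Call:
servo_tool:
  series:
    - [[0.1,0,0,0,1],[0.2,0,0,0,1],[0.2,0,0,0,1]]

```text
clock: 14.6
tcp_pos: [545.8, 16.8, 165.3]
ee_rot: [1.0, -0.028, 0.0, 0.0]
contact_force: [-1.8, -0.4, 0.5]
width: -0.002
```

Call:
servo_tool:
  series:
    - [[0.1,0,0,0,1],[0.1,0,0,0,1],[0.1,0,0,0,1]]

```text
clock: 14.9
tcp_pos: [546.8, 16.7, 165.4]
ee_rot: [1.0, -0.028, 0.0, 0.0]
contact_force: [-1.9, 0.4, -1.3]
width: 0.002
```

```bash
python3 -c "
from h import *
st();grip('scene')"
```

```text
t 14.9 panel xyz [ 23.4 -46.1 165.4] xaxis yaw rel -0.2 F [-1.9  0.4 -1.3] w 0.0
scene 883 [[19.0, -65.0, 126.0], [74.0, -19.0, 210.0]]
130 39 [[49.0, -50.0], [59.0, -24.0]]
140 49 [[47.0, -55.0], [63.0, -22.0]]
150 45 [[49.0, -58.0], [67.0, -28.0]]
160 54 [[52.0, -62.0], [70.0, -28.0]]
170 195 [[50.0, -64.0], [73.0, -36.0]]
180 425 [[36.0, -60.0], [68.0, -34.0]]
190 37 [[26.0, -57.0], [56.0, -37.0]]
200 25 [[20.0, -59.0], [49.0, -53.0]]
```

Call:
servo_tool:
  series:
    - [[0.1,0,0,0,1],[0.1,0,0,0,1],[0.1,0,0,0,1]]

```text
clock: 15.25
tcp_pos: [547.5, 16.7, 165.2]
ee_rot: [1.0, -0.028, -0.0, -0.0]
contact_force: [-1.9, -1.1, -0.1]
width: 0.0
```

Call:
servo_tool:
  series:
    - [[0.1,0,0,0,1],[0.1,0,0,0,1],[0.1,0,0,0,1]]

```text
clock: 15.55
tcp_pos: [548.2, 16.7, 165.1]
ee_rot: [1.0, -0.028, -0.0, -0.0]
contact_force: [-2.6, 0.4, -0.8]
width: 0.001
```

```bash
python3 -c "
from h import *
st();grip('scene')"
```

```text
t 15.55 panel xyz [ 24.9 -46.  165.1] xaxis yaw rel -0.2 F [-2.6  0.4 -0.8] w 0.0
scene 875 [[19.0, -65.0, 125.0], [74.0, -17.0, 210.0]]
130 40 [[49.0, -51.0], [60.0, -23.0]]
140 47 [[46.0, -56.0], [64.0, -20.0]]
150 47 [[51.0, -58.0], [68.0, -26.0]]
160 57 [[51.0, -62.0], [73.0, -27.0]]
170 218 [[38.0, -64.0], [74.0, -34.0]]
180 411 [[37.0, -59.0], [68.0, -34.0]]
190 23 [[26.0, -57.0], [45.0, -42.0]]
200 18 [[19.0, -60.0], [45.0, -54.0]]
```

Call:
servo_tool:
  series:
    - [[0.1,0,0,0,1],[0.1,0,0,0,1],[0.1,0,0,0,1]]

```text
clock: 15.9
tcp_pos: [549.2, 16.6, 165.0]
ee_rot: [1.0, -0.028, -0.0, -0.0]
contact_force: [-3.7, 0.2, -1.1]
width: 0.006
```

Call:
servo_tool:
  series:
    - [[0.1,0,0,0,1],[0.1,0,0,0,1],[0.1,0,0,0,1]]

```text
clock: 16.2
tcp_pos: [550.0, 16.5, 165.0]
ee_rot: [1.0, -0.028, -0.001, -0.0]
contact_force: [-4.6, 0.8, -0.8]
width: 0.003
```

Call:
servo_tool:
  series:
    - [[0.1,0,0,0,1],[0.2,0,0,0,1],[0.2,0,0,0,1],[0.2,0,0,0,1]]

```text
clock: 16.6
tcp_pos: [551.3, 16.5, 164.6]
ee_rot: [1.0, -0.028, -0.001, -0.0]
contact_force: [-5.7, 0.6, -1.0]
width: 0.003
```

Call:
servo_tool:
  series:
    - [[-0.5,0,0,0,1],[-2,0,0,0,1],[-5,0,0,0,1],[-9,0,-2,0,1],[-9,4,-7,0,1],[-9,8,-10,0,1],[-9,13,-10,0,1],[-9,17,-10,0,1],[-9,17,-10,0,1],[-9,17,-10,0,1]]

```text
clock: 17.6
tcp_pos: [454.2, -150.0, 266.5]
ee_rot: [1.0, -0.03, 0.002, 0.001]
contact_force: [0.7, -0.7, 0.6]
width: -0.003
```

```bash
python3 -c "
from h import *
st();grip('scene','pics/s6.png');grip('top','pics/t6.png')
import cv2
a=cv2.imread('pics/s6.png')[120:320,240:500];b=cv2.imread('pics/t6.png')[170:370,150:410]
cv2.imwrite('pics/c6.png',cv2.resize(cv2.hconcat([a,b]),(800,308),interpolation=cv2.INTER_CUBIC))"
```

```text
t 17.6 panel xyz [ -60.3 -217.3  266.5] xaxis yaw rel -0.4 F [ 0.7 -0.7  0.6] w -0.0
scene 779 [[42.0, -65.0, 125.0], [75.0, -19.0, 191.0]]
130 38 [[52.0, -52.0], [60.0, -26.0]]
140 42 [[50.0, -56.0], [64.0, -22.0]]
150 51 [[51.0, -59.0], [68.0, -27.0]]
160 52 [[52.0, -62.0], [72.0, -27.0]]
170 217 [[51.0, -64.0], [74.0, -35.0]]
180 360 [[44.0, -60.0], [68.0, -33.0]]
top 888 [[19.0, -61.0, 127.0], [71.0, -15.0, 193.0]]
130 54 [[20.0, -46.0], [29.0, -17.0]]
140 96 [[23.0, -46.0], [41.0, -16.0]]
150 93 [[26.0, -51.0], [45.0, -19.0]]
160 109 [[31.0, -54.0], [49.0, -22.0]]
170 149 [[35.0, -60.0], [70.0, -25.0]]
180 369 [[40.0, -57.0], [66.0, -30.0]]
190 15 [[43.0, -47.0], [57.0, -32.0]]
```

View pics/c6.png

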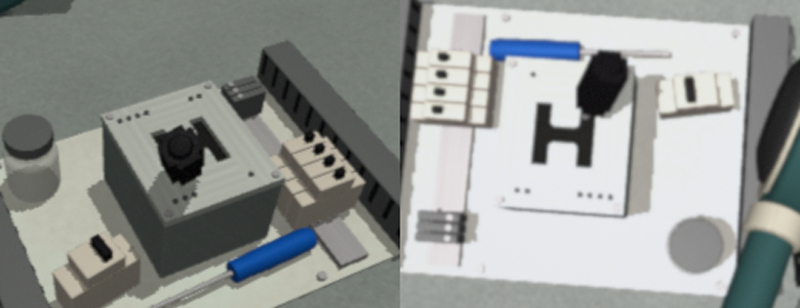

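The lever leans far right in slot 3, with the grip at (603,85) in the right half. The loose breaker is at about (342,230) full-frame, the jar at (342,329) and the screwdriver ferrule at (267,202), all as at the start. The arm is clear, so I'll hand in.

```bash
python3 -c "
from rig import arm
print(arm.close_job())"
```

```text
the job is handed in; nothing more can be done
None
```

The selector lever is in the third slot and, by the last camera readings, fully home. I pushed it with the shut fingertips back to the crossbar, across into the right leg, then forward. The job was handed in at about 18 s; the interface gave no verdict.

- **Lever position:** the final depth readings give about 0.34 rad forward and about 0.32 rad sideways. Over the last few millimetres of push the grip stopped moving while the force rose to about 6 N, which fits the lever resting on its end stop.
- **Loose things:** the screwdriver, breaker and jar are at their starting pixel positions, to within about a pixel.
- **Robot:** it finished clear of everything, with a contact force near zero.
- **What went wrong on the way:** the first backward push was too low. The tool felt about 12 N upward, probably the gripper linkage on the lever's top, and the lever was dragged forward again to about 0.14 rad. I repeated that push about 20 mm higher and it went cleanly.
- **Disagreement:** the scene camera placed the grip about 2 to 4 mm farther forward than the top camera and the fingertip contact did. I therefore judged the tilt mainly from the slope of the grip's faces.

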